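# Let the larger ceramic ball out of the twin dispenser

## Task

The smoked-acrylic dispenser holds two ceramic freshener balls, one behind each gate. With a fingertip press down the raised rear paddle of the lever beside the larger ball's lane, so that its front end lifts the gate, keep it down until the larger ball has rolled into the pocket at the front, then let the paddle come back up so that the gate is shut again. Touch neither ball, do not press the other lever (the smaller ball stays behind its gate), and leave the other things on the shelf and tiers where they are.

Things in the scene. Friction and masses are not known exactly. Their poses are not given: they have to be found in the camera images.
- dispenser: fixed dispenser of smoked acrylic, 250 x 166 mm, 85 mm high; origin: underside, midway between the lanes; x from the front pockets to the rear paddles (away from the robot, yaw within 0.45), y left, z up. Open lanes at y = +23 (left) and -23 mm (right), 41 mm wide, fall 12 degrees to the front; a steel gate hangs across each at x = -55; pockets x = -79 to -149, floor 10, walls 65 mm high.
- lever_left (a joint): tilt (rad) of the left (+y) steel rocking lever, outside the lane, pivot at dispenser x = 10, y = +60, z = 75 mm; its front end carries the gate. 0: at rest, gate shut; 0.5: at its stop, gate fully up. Grows as the rear paddle is pushed down; a spring returns it. About 3 N on the paddle to start, 5 N at the stop. The gate clears the large ball by about 0.35.
- lever_right (a joint): tilt (rad) of the right (-y) steel rocking lever, outside the lane, pivot at dispenser x = 10, y = -60, z = 75 mm; its front end carries the gate. 0: at rest, gate shut; 0.5: at its stop, gate fully up. Grows as the rear paddle is pushed down; a spring returns it. About 3 N on the paddle to start, 5 N at the stop. The gate clears the large ball by about 0.35.
- paddle_left (a point): centre of the upper face of the left (+y) lever's press paddle: a steel plate 28 (dispenser x) by 34 mm (y), about 97 mm above the shelf at rest, at the dispenser's rear (x = 84, y = +65 mm in its frame). At rest it slopes up 0.26 rad to the rear; fully pressed it is about 40 mm lower at nearly the same x, y and slopes the other way. Free space under and behind it.
- paddle_right (a point): centre of the upper face of the right (-y) lever's press paddle: a steel plate 28 (dispenser x) by 34 mm (y), about 97 mm above the shelf at rest, at the dispenser's rear (x = 84, y = -65 mm in its frame). At rest it slopes up 0.26 rad to the rear; fully pressed it is about 40 mm lower at nearly the same x, y and slopes the other way. Free space under and behind it.
- ball_large: the larger white ceramic ball, 32 mm across, about 40 g; origin at its centre. It starts in either lane, behind the gate. When it lies in the pocket its centre is at x between -85 and -152 mm in the dispenser's frame.
- ball_small: the smaller white ceramic ball, 20 mm across; origin at its centre. It lies behind the gate of the other lane.
- comb: folded black plastic travel comb, 28 x 110 x 12 mm, on the upper acrylic tier (deck 160 mm above the shelf); bystander, origin at the centre of its underside
- clipper: steel nail clipper, 58 mm long, on the upper acrylic tier (deck 160 mm above the shelf); bystander, origin at the centre of its underside
- jar: closed round white ceramic jar, 66 mm across, 58 mm high, on the lower tier (deck 70 mm above the shelf); bystander, origin at the centre of its underside
- pill_case: red pill case, 45 x 75 x 18 mm, on the lower tier (deck 70 mm above the shelf); bystander, origin at the centre of its underside
- scalp_brush: round grey hard-silicone scalp brush, 66 mm across, 60 mm high with its knob, on the lower tier (deck 70 mm above the shelf); bystander, origin at the centre of its underside
- floss: white dental floss box, 42 x 22 mm, 55 mm high, standing on the shelf beside the dispenser (on its +y side); bystander, origin at the centre of its underside
- tin: flat round metal tin, 54 mm across, 23 mm high, on the shelf beside the dispenser (on its -y side); bystander, origin at the centre of its underside
- balm: upright lip balm stick, 18 mm across, 67 mm high, on the shelf beside the dispenser (on its -y side); bystander, origin at the centre of its underside

How it is judged (in metres and radians):
On the way, in this order (a step that is already met when the one before it is completed fails the run):
1. the gate of the larger ball's lane is lifted by its lever (((y of ball_large in the frame of dispenser above 0 m and value of joint lever_left above 0.28 rad) or (y of ball_large in the frame of dispenser below 0 m and value of joint lever_right above 0.28 rad))), for 0.1 s.
2. the larger ball has rolled into its front pocket (x of ball_large in the frame of dispenser between -0.152 and -0.085 m and y of ball_large in the frame of dispenser between -0.047 and 0.047 m and z of ball_large in the frame of dispenser below 0.045 m), for 0.2 s.
At the end, for the whole second after the job is handed in: the larger ball lies at rest in the front pocket (slower than 50 mm/s), the smaller ball is still in its lane behind its gate, and both levers are back within 0.05 rad of rest (all of step 2 and linear speed of ball_large below 0.05 m/s and x of ball_small in the frame of dispenser between -0.056 and 0.056 m and y of ball_small in the frame of dispenser between -0.047 and 0.047 m and z of ball_small in the frame of dispenser below 0.085 m and value of joint each of lever_left, lever_right below 0.05 rad); the robot touches nothing.
It fails at once if the lever of the smaller ball's lane is pressed (more than 0.12 rad) ((y of ball_large in the frame of dispenser above 0 m and value of joint lever_right above 0.12 rad) or (y of ball_large in the frame of dispenser below 0 m and value of joint lever_left above 0.12 rad)).
It fails at once if a ball is touched by the robot (contact force between any of the fingers, the arm and ball_large above 0.3 N or contact force between any of the fingers, the arm and ball_small above 0.3 N).
It fails at once if a ball is lifted out of the dispenser (z of any of ball_large, ball_small in the frame of dispenser above 0.1 m).
It fails at once if a bystander is moved more than 25 mm (distance of any of comb, clipper, jar, pill_case, scalp_brush, floss, tin, balm from where it was at the start of the episode above 0.025 m).
It also fails if it takes over 32 s, if anything falls off the work surface, if the arm or the gripper's body presses on something with over 40 N, if the wrist force passes 120 N, or if a joint passes its speed limit or range.

## Robot

A 6-joint arm with a two-finger parallel gripper is mounted at the origin on the work surface. World frame = base frame: x ahead of the robot, y to its left, z up, the work surface at z = 0. Lengths are in mm, angles in rad, forces in N, time in s.
With the tool pointing down it reaches from about 350 to 875 mm from the base axis. Payload 4.2 kg.
Tool frame: the origin (TCP) lies midway between the tips of the shut fingers; the grasp point (between the pads) lies 19 mm behind it (arm.tcp_to_grasp is the distance from the TCP to the grasp point, in mm); z points along the fingers, y is the line along which they close (so a half turn about z gives the same grasp; the last joint's range is limited). The gripper opens to 85 mm and grips with 20 to 120 N. Pads are 22 mm wide; open, the fingers measure 114 mm over their backs; the gripper's body (76 mm by 85 mm) begins 54 mm behind the grasp point. The pads swing forward as they close: fully open they stand 13 mm farther back than shut.
Start: joints at [1.38, 0.385, 0.008, 0, -1.194, -0.259], TCP at [271.707, 562.827, 231.312] pointing down, gripper open.
Joint ranges: [-3.14, 3.14], [-1.21, 2.06], [-1.07, 1.41], [-3.16, 2.05], [-2.99, -0.16], [-3.1, 3.1]. Speed limits (rad/s): [2.79, 2.79, 3.14, 3.14, 3.14, 3.14].

## Interface

Orientations are given as a unit quaternion [x, y, z, w].
In Python, from bench import arm gives the robot as it stands.
- The arm moves only by the tool arm_command, never from a script. Its argument "rows" is a list of rows, each a list of 2 entries, a list of its own where there are three numbers: the shift along the tool's x, y, z as a fraction of full scale, then the turn, a rotation vector about the tool's x, y, z as a fraction of full scale. In form: [[[x, y, z], [wx, wy, wz]], ...]. A call has 1 to 5 rows; each row is the pose to reach, as a shift and turn from the pose commanded when the call began, along the tool's axes at that moment, turning the shorter way round; what a row does not reach only later rows make up. Full scale, the value 1, is 0.25 m for a shift and 180 degrees for a turn. A row lasts 1/10 s, in which the tool goes at most 50 mm and 8.59 degrees, less where a joint would pass 70% of its speed; a pose out of reach is approached as far as the arm can. A call with a number of a shift or a turn outside -1 to 1 is refused whole. A call with a gripper value outside its range is refused whole. "grip" is the opening, from 0 (shut) to 1 (fully open), set as the call begins (left out, the last holds). The fingers move at their own pace and stop on an object; the grip force is fixed at half the most. Time passes only in rows, so rows that repeat a pose let the fingers close. It gives the time, the measured TCP pose, the force, the opening and the grip force at its end, in the units of the state.
- arm.read_state(): the state, without advancing time (a new reading comes with each control period).
- arm.get_image(name): name is "side" or "top"; returns (picture, depth): 420x560x3 uint8, blue, green, red; 420x560 float32, mm along the optical axis (not along the pixel's ray), 0 where there is no reading.
- arm.camera_info(name): a dict with "fx", "fy", "cx", "cy" (pixels), "extrinsics" (4x4, takes a point from camera to world coordinates). Camera axes: x right, y down, z forward; pixel columns grow to the right and rows downward; lengths in mm; the calibration is good to about 2 mm. A picture is of the moment at which its call begins. camera_info takes no time and is no camera call.
- arm.job_done(): hands the job in; it is judged then, once.
Trained networks look in the newest picture that a camera, given by its name, has taken for a name from the list of things; names that differ only in an ending like _2 or _b are one class to them, and where a whole thing is asked for, a point or a joint stands for the part that bears it (a point fixed in the world has none). Each returns a list of dicts, best first, with "score" (0 to 1); they miss things now and then, are a little off and sometimes report something else, mostly with a low value. They report only what shows in the picture. A call takes as long as a camera call.
- arm.spot_in(camera, query): "position" ([column, row] in pixels, amid what is visible of it).
The state is a dict: "clock": time; "joints": joint angles; "joint_vel": joint speeds; "joint_efforts": joint torques, N m; "position": TCP position; "ee_rot": TCP orientation; "contact_force": force on the tool from outside, world axes, zero at the start; "wrist_torque": the same for the moment, N m; "gripper_width": finger opening in mm; "grasp_force": force on a finger pad.
Only numpy, scipy, OpenCV 4.12 (cv2) and the standard library are available. Lean on these libraries where they do the work, as an engineer would, in place of code of your own. Each camera call takes 0.05 s, during which the arm holds its last target. There are 200 camera calls.

## Working session

There is one attempt and no reset: what is moved stays moved. The work goes in short steps, Python scripts to look and compute and a tool call to move; the robot and the scene stay as the last step left them, time stands still between calls to the robot, and variables do not carry over. Pictures are saved under pics/ and viewed, at most 10 in all, crops included, and the job is handed in when it is done.

Besides the shell and the picture viewer there is one more tool, called after "Call:" as name(argument=value, ...) on one line, values as JSON. arm_command: Moves the arm, as the interface text tells. Shift numbers are shares of 0.25 m and turn numbers shares of 180 degrees, none past 1 either way. Its arguments: {"type":"object","properties":{"rows":{"type":"array","items":{"type":"array"}},"grip":{"type":"number"}},"required":["rows"]}

```bash
mkdir -p pics; cat > h.py <<'E'
from bench import arm
import numpy as np, cv2
from scipy.spatial.transform import Rotation as R
def world(cam,u,v,d):
    c=arm.camera_info(cam); p=np.array([(u-c['cx'])/c['fx']*d,(v-c['cy'])/c['fy']*d,d,1])
    return (np.array(c['extrinsics'])@p)[:3]
def ray_z(cam,u,v,z):
    a=world(cam,u,v,100.);b=world(cam,u,v,1000.);t=(z-a[2])/(b[2]-a[2]);return a+t*(b-a)
def proj(cam,P):
    c=arm.camera_info(cam); q=np.linalg.inv(np.array(c['extrinsics']))@np.append(P,1)
    return c['fx']*q[0]/q[2]+c['cx'],c['fy']*q[1]/q[2]+c['cy']
E
python3 - <<'E'
from h import *
for c in('top','side'):
    im,d=arm.get_image(c);cv2.imwrite(f'pics/{c}0.png',im);np.save(f'pics/{c}d.npy',d)
    for n in('dispenser','ball_large','ball_small','paddle_left','paddle_right','floss','tin','balm'):
        for r in arm.spot_in(c,n)[:2]:
            u,v=r['position'];dd=d[int(v),int(u)];print(c,n,round(r['score'],2),np.round([u,v]),np.round(world(c,u,v,dd)) if dd else 0)
s=arm.read_state();print(s['clock'],s['position'],s['ee_rot'],R.from_quat(s['ee_rot']).as_matrix().round(3))
E
```

```text
top dispenser 0.72 [400. 191.] [ 522. -212.   78.]
top dispenser 0.71 [367. 211.] [ 485. -146.   39.]
top ball_large 0.62 [357. 211.] [ 481. -119.   65.]
top ball_large 0.48 [ 97. 163.] [571. 411. 175.]
top ball_small 0.29 [ 88. 242.] [419. 444. 119.]
top paddle_left 0.66 [344. 182.] [543. -90.  83.]
top paddle_right 0.86 [399. 188.] [ 527. -210.   83.]
top floss 0.72 [311. 223.] [456. -20.  57.]
top tin 0.84 [426. 223.] [ 457. -281.   23.]
top tin 0.53 [161. 147.] [601. 285. 176.]
top balm 0.54 [427. 254.] [ 388. -286.   -4.]
side dispenser 0.69 [320. 330.] [ 456. -211.   76.]
side ball_large 0.21 [256. 150.] [558. 389. 169.]
side paddle_left 0.72 [318. 280.] [514. -92.  76.]
side paddle_left 0.48 [253. 147.] [559. 413. 170.]
side paddle_right 0.68 [361. 315.] [ 536. -211.   82.]
side floss 0.91 [281. 286.] [458. -36.  33.]
side floss 0.67 [340. 390.] [ 453. -290.   23.]
side tin 0.64 [342. 393.] [ 454. -294.   21.]
side balm 0.76 [293. 395.] [ 373. -286.   48.]
0.9 [271.7162371  562.8230994  231.32203583] [ 9.74818446e-01 -2.22999992e-01  8.83751051e-06  3.61670938e-06] [[ 0.901 -0.435  0.   ]
 [-0.435 -0.901 -0.   ]
 [ 0.     0.    -1.   ]]
```

View pics/top0.png

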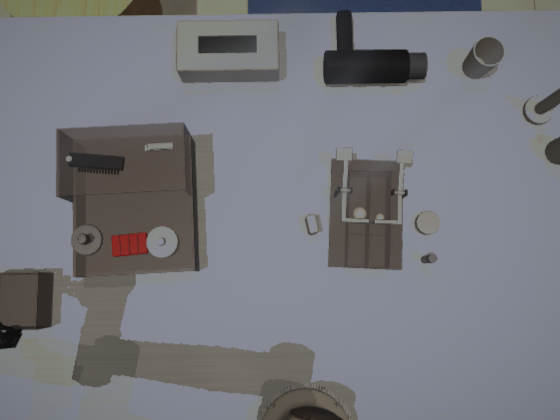

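View pics/side0.png

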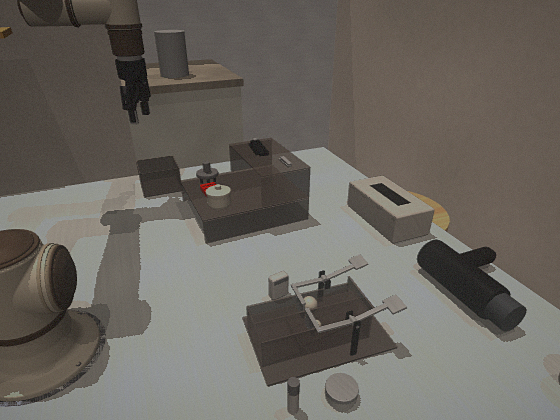

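The top view shows the dispenser with its paddles at about (345,154) and (404,156). The bigger ball looks to be in the left lane at (360,214), the smaller in the right at (380,217). I'll enlarge that area and measure.

```bash
python3 - <<'E'
from h import *
im=cv2.imread('pics/top0.png');cr=im[140:280,300:440];a=cv2.resize(cr,(600,600),interpolation=cv2.INTER_CUBIC)
cv2.imwrite('pics/c1.png',cv2.convertScaleAbs(a,alpha=1.2))
im=cv2.imread('pics/side0.png');cr=im[240:390,230:430];cv2.imwrite('pics/c2.png',cv2.resize(cr,(800,600),interpolation=cv2.INTER_CUBIC))
d=np.load('pics/topd.npy')
for lo,hi in((335,356),(394,415)):
    P=[];
    for v in range(145,166):
        for u in range(lo,hi):
            p=world('top',u,v,d[v,u])
            if 85<p[2]<115:P.append(np.r_[p,u,v])
    P=np.array(P);print(len(P),P.mean(0).round(1),P.min(0).round(),P.max(0).round())
ds=np.load('pics/sided.npy')
for u,v in((357,262),(396,304),(310,302),(319,322)):print('side',u,v,world('side',u,v,ds[v,u]).round(1))
for u,v in((360,214),(380,217),(345,154),(404,156)):print('top',world('top',u,v,d[v,u]).round(1),[ray_z('top',u,v,97).round(1)])
E
```

```text
234 [599.6 -91.5  97.6 344.1 154.4] [ 577. -109.   88.  336.  147.] [616. -74. 107. 352. 165.]
222 [ 592.9 -220.4   97.7  404.3  156.5] [ 575. -237.   88.  397.  150.] [ 608. -204.  107.  412.  165.]
side 357 262 [598.5 -94.   96.6]
side 396 304 [ 594.4 -225.3   98.3]
side 310 302 [ 474.5 -136.1   69.3]
side 319 322 [ 474.7 -173.5   53.3]
top [ 474.2 -125.9   66. ] [array([ 470.4, -121. ,   97. ])]
top [ 468.2 -171.    55.9] [array([ 463.4, -163. ,   97. ])]
top [600.2 -93.3  98.5] [array([600.5, -93.5,  97. ])]
top [ 594.7 -220.3   95.3] [array([ 594.3, -219.9,   97. ])]
```

View pics/c1.png

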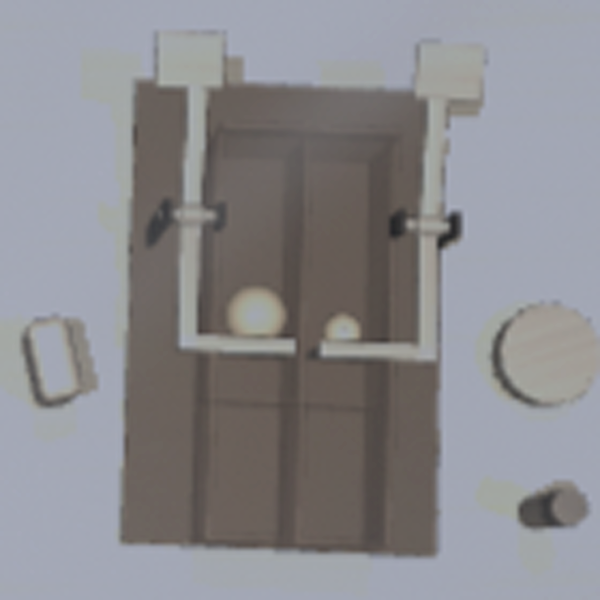

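View pics/c2.png

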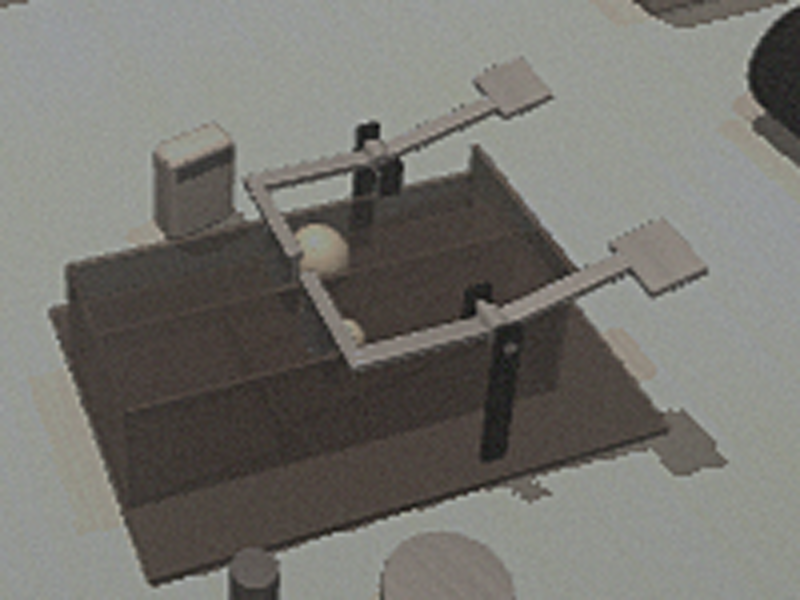

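The large ball (256,310 in the crop) is in the left lane, so the target is the left paddle at about (599,-92,97). Both views agree on that and it matches the stated 97 mm height. I'll close the fingers and carry the tool over, turning it to line up with the dispenser.

Call:
arm_command(rows=[[[0.15,0.12,-0.1],[0,0,-0.04]],[[0.3,0.24,-0.1],[0,0,-0.08]],[[0.45,0.36,-0.1],[0,0,-0.127]],[[0.6,0.47,-0.1],[0,0,-0.127]],[[0.75,0.58,-0.1],[0,0,-0.127]]], grip=0)

```text
clock: 1.4
position: [378.0, 349.0, 256.7]
ee_rot: [1.0, -0.025, 0.0, -0.0]
contact_force: [1.0, 0.7, -0.6]
gripper_width: 11.6
grasp_force: 0.0
```

Call:
arm_command(rows=[[[0.1,0.17,0],[0,0,0]],[[0.2,0.34,0],[0,0,0]],[[0.3,0.51,0],[0,0,0]],[[0.4,0.68,0],[0,0,0]],[[0.49,0.86,0],[0,0,0]]])

```text
clock: 1.9
position: [489.6, 128.4, 256.7]
ee_rot: [1.0, -0.025, 0.0, -0.0]
contact_force: [-0.1, -0.2, 0.5]
gripper_width: -0.2
grasp_force: 0.0
```

Call:
arm_command(rows=[[[0.1,0.17,0.0],[0,0,0]],[[0.2,0.34,0.0],[0,0,0]],[[0.3,0.51,0.0],[0,0,0]],[[0.4,0.68,0.0],[0,0,0]],[[0.49,0.86,0.1],[0,0,0]]])

```text
clock: 2.4
position: [601.0, -88.2, 237.2]
ee_rot: [1.0, -0.025, 0.004, 0.0]
contact_force: [0.8, 0.1, -0.0]
gripper_width: -0.1
grasp_force: 0.0
```

Call:
arm_command(rows=[[[0,0,0.15],[0,0,0]],[[0,0,0.3],[0,0,0]],[[0,0,0.4],[0,0,0]],[[0,0,0.4],[0,0,0]]])

```text
clock: 2.8
position: [595.2, -86.2, 129.8]
ee_rot: [1.0, -0.026, -0.005, 0.0]
contact_force: [0.4, -0.3, -0.4]
gripper_width: -0.1
grasp_force: 0.0
```

Call:
arm_command(rows=[[[0,0,0],[0,0,0]],[[0,0,0],[0,0,0]]])

```text
clock: 3.0
position: [599.5, -85.7, 136.3]
ee_rot: [1.0, -0.025, 0.002, 0.0]
contact_force: [0.2, -0.4, 0.5]
gripper_width: 0.0
grasp_force: 0.0
```

```bash
python3 - <<'E'
from h import *
im,d=arm.get_image('side');cv2.imwrite('pics/s1.png',cv2.resize(im[190:390,230:430],(600,600),interpolation=cv2.INTER_CUBIC))
s=arm.read_state();print(s['clock'],s['position'],s['joints'],proj('side',s['position']))
E
```

```text
3.05 [599.39945675 -85.56274907 136.35828062] [ 1.25522900e-01  4.30526917e-01 -1.74650362e-01  5.34739529e-04
 -9.61341720e-01  1.39480739e+00] (np.float64(357.11563929099543), np.float64(243.1844635680001))
```

View pics/s1.png

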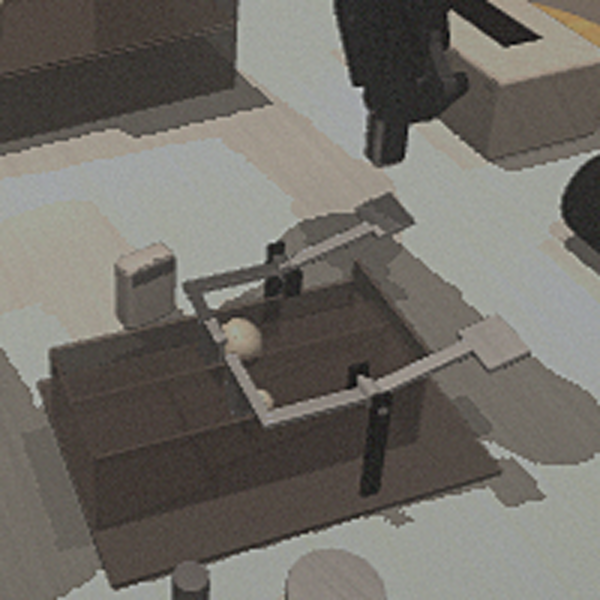

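The fingertip (387,160 in the crop) is right above the left paddle (388,215). Now I'll press it, correcting y by 6 mm.

Call:
arm_command(rows=[[[0,0.025,0.08],[0,0,0]],[[0,0.025,0.15],[0,0,0]],[[0,0.025,0.2],[0,0,0]],[[0,0.025,0.25],[0,0,0]],[[0,0.025,0.28],[0,0,0]]])

```text
clock: 3.55
position: [600.4, -92.1, 65.6]
ee_rot: [1.0, -0.025, 0.003, 0.0]
contact_force: [1.4, -1.1, 5.9]
gripper_width: 0.0
grasp_force: 3.1
```

Call:
arm_command(rows=[[[0,0,0.01],[0,0,0]],[[0,0,0.016],[0,0,0]],[[0,0,0.016],[0,0,0]]])

```text
clock: 3.85
position: [599.6, -92.0, 61.6]
ee_rot: [1.0, -0.025, 0.002, 0.0]
contact_force: [2.8, -0.8, 5.2]
gripper_width: 0.1
grasp_force: 2.9
```

```bash
python3 - <<'E'
from h import *
im,d=arm.get_image('side');cv2.imwrite('pics/s2.png',cv2.resize(im[190:390,230:430],(600,600),interpolation=cv2.INTER_CUBIC))
s=arm.read_state();print(s['clock'],s['position'],s['contact_force'])
E
```

```text
3.9 [599.63555805 -92.00106716  61.5767105 ] [ 4.24043807 -1.05047386  5.75057139]
```

View pics/s2.png

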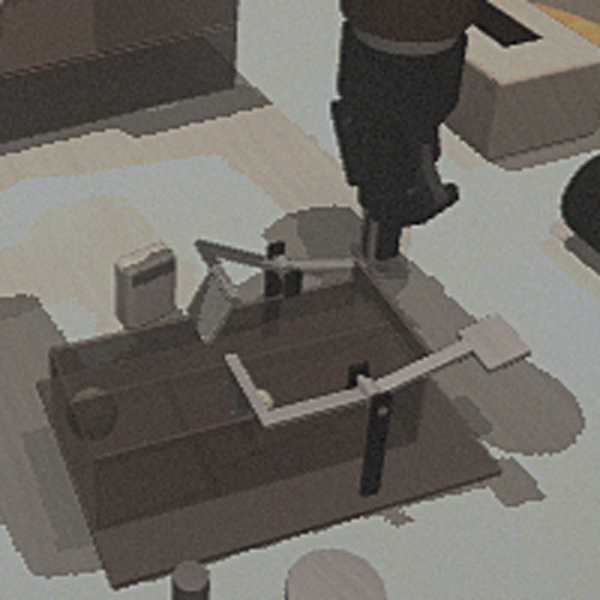

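The gate is up and the ball is already at the front of the pocket (93,410 in the crop). The small ball is still behind its gate. I'll hold briefly, then release.

Call:
arm_command(rows=[[[0,0,0],[0,0,0]],[[0,0,0],[0,0,0]],[[0,0,0],[0,0,0]],[[0,0,0],[0,0,0]],[[0,0,0],[0,0,0]]])

```text
clock: 4.4
position: [599.7, -92.0, 61.7]
ee_rot: [1.0, -0.025, 0.002, 0.0]
contact_force: [3.6, -0.9, 4.6]
gripper_width: 0.4
grasp_force: 2.9
```

Call:
arm_command(rows=[[[0,0,-0.05],[0,0,0]],[[0,0,-0.1],[0,0,0]],[[0,0,-0.16],[0,0,0]],[[0,0,-0.24],[0,0,0]],[[0,0,-0.36],[0,0,0]]])

```text
clock: 4.9
position: [593.8, -91.8, 148.6]
ee_rot: [1.0, -0.026, -0.005, -0.0]
contact_force: [-1.1, 0.6, -0.0]
gripper_width: -0.1
grasp_force: 0.0
```

Call:
arm_command(rows=[[[0,0,-0.15],[0,0,0]],[[0,0,-0.2],[0,0,0]],[[0,0,-0.2],[0,0,0]],[[0,0,-0.2],[0,0,0]],[[0,0,-0.2],[0,0,0]]])

```text
clock: 5.4
position: [596.0, -91.9, 197.8]
ee_rot: [1.0, -0.026, -0.003, -0.0]
contact_force: [-0.3, -0.7, 1.2]
gripper_width: -0.2
grasp_force: 0.0
```

```bash
python3 - <<'E'
from h import *
im,d=arm.get_image('side');cv2.imwrite('pics/s3.png',cv2.resize(im[190:390,230:430],(600,600),interpolation=cv2.INTER_CUBIC))
s=arm.read_state();print(s['clock'],s['position'],s['contact_force'])
E
```

```text
5.45 [596.33388659 -91.99808329 197.91498507] [-0.10217615 -0.05268228 -0.50103577]
```

View pics/s3.png

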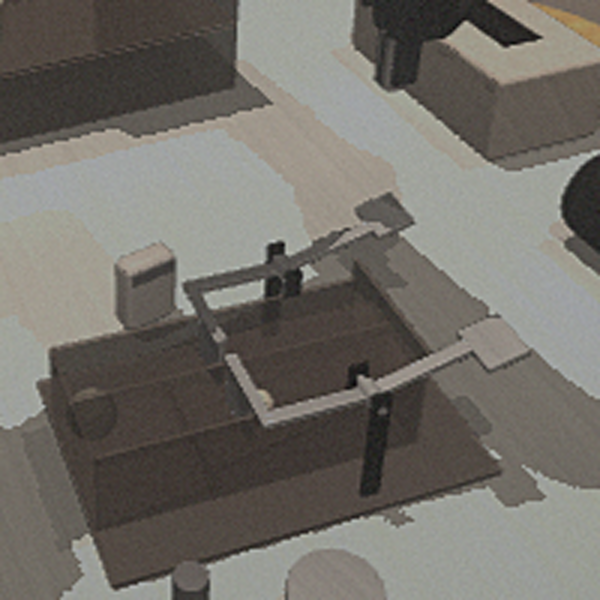

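The lever is back at rest with the gate shut. The large ball lies in the pocket (93,410), the small ball is behind its gate (265,397), and the fingers are clear.

```bash
python3 -c "
from bench import arm
print(arm.job_done())"
```

```text
the job is handed in; nothing more can be done
None
```

I pressed the left paddle until the larger ball rolled into the front pocket, then let it up; the last picture showed the gate shut and the smaller ball still behind its own gate. I handed the job in at about 5.5 s, but no verdict came back.

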